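# Roll the long column into its V-rest

## Robot

A 6-joint arm with a two-finger parallel gripper is mounted at the origin on a cart in front of the work surface, level with it; the furniture and walls round the work are solid. World frame = base frame: x ahead of the robot, y to its left, z up, the work surface at z = 0. Lengths are in mm, angles in rad, forces in N, time in s.
With the tool pointing down it reaches from about 300 to 775 mm from the base axis. Payload 14.6 kg.
Tool frame: the origin (TCP) lies between the finger pads; the fingertips stand manip.finger_overhang ahead of it and the grasp point (between the pads) lies 2 mm behind it (manip.finger_overhang is the distance from the TCP to the fingertips, in mm); z points along the fingers, y is the direction in which the jaws open and shut (so a half turn about z gives the same grasp; the last joint's range is limited). The gripper opens to 94 mm and grips with 3 to 60 N. Pads are 16 mm wide; open, the fingers measure 119 mm over their backs; the gripper's body (75 mm by 177 mm) begins 78 mm behind the grasp point.
Start: joints at [-1.407, 0.3, 1.521, -0, 1.321, -0.067], TCP at [125.81, -535.408, 222.446] pointing down, gripper open.
Joint ranges: [-3.03, 3.03], [-0.79, 2.21], [0.23, 2.52], [-1.04, 4.18], [0, 3.07], [-2.55, 2.55]. Speed limits (rad/s): [2.22, 2.22, 2.57, 3.14, 3.14, 3.14].

## Interface

Orientations are given as [roll, pitch, yaw] about the fixed x, y, z axes, in that order (R = Rz(yaw) Ry(pitch) Rx(roll)).
In Python, from cell import manip gives the robot as it stands.
- The arm moves only by the tool drive_tool, never from a script. Its argument "steps" is a list of rows, each an object with "delta_pos": the shift along the world's x, y, z in mm, a list of three; "yaw": the turn about the world's z in rad; "hand": the finger opening in mm, from 0 to 94. A call has 1 to 5 rows; each row shifts and turns the commanded pose from where the row before left it; what a row does not reach is not made up. A row lasts 1/12 s, in which the tool goes at most 41.7 mm and 7.16 degrees, less where a joint would pass 70% of its speed; a pose out of reach is approached as far as the arm can. A call is refused whole if a number of a shift passes 41.7 or a number of a turn 0.125, either way. A call with a gripper value outside its range is refused whole. The fingers move at their own pace and stop on an object; "squeeze" is the grip in N (left out, the last holds). Time passes only in rows, so rows that do not move let the fingers close. It gives the time, the measured TCP pose, the force and the opening at its end, in the units of the state.
- manip.read_state(): the state, without advancing time (a new reading comes with each control period).
- manip.camera(name): name is "scene" or "top" or "wrist"; returns a dict with "frame" (400x640x3 uint8, red, green, blue), "range_z" (400x640 float32, mm along the optical axis (not along the pixel's ray), 0 where there is no reading), "intrinsics" (3x3 intrinsics, pixels), "dist_coeffs" ([k1, k2, p1, p2, k3] as OpenCV has them; the pictures are not rectified), "position" and "attitude" of the camera in the world. Camera axes: x right, y down, z forward; pixel columns grow to the right and rows downward; lengths in mm; the calibration is good to about 2 mm. A picture is of the moment at which its call begins.
- manip.sign_off(): hands the job in, once; it reports no verdict.
The state is a dict: "clock": time; "joints": joint angles; "qd": joint speeds; "effort": joint torques, N m; "eef_pos": TCP position; "eef_rot": TCP orientation; "wrist_force": force on the tool from outside, world axes, zero at the start; "moment": the same for the moment, N m; "finger_gap": finger opening in mm.
Only numpy, scipy, OpenCV 4.12 (cv2) and the standard library are available. Lean on these libraries where they do the work, as an engineer would, in place of code of your own. Each camera call takes 0.05 s, during which the arm holds its last target.

## Task

Two steel chromatography columns lie loose on the bench, one on each side of the low grey V-rest. Roll the longer one along the bench by pushing its side, up the ramp and into the groove of the V-rest, so that it lies still in the groove and sticks out beyond both ends of it. Do not pick it up, and leave the shorter column and everything else on the bench where they are.

Things in the scene. Friction and masses are not known exactly. Their poses are not given: they have to be found in the camera images.
- long_column: the longer column: steel cylinder 36 mm in diameter, 200 mm long over its domed ends (164 mm straight), about 0.35 kg. Origin at its centre on its axis, 18 mm above the bench; x along its axis, y and z turn as it rolls. On the +y or -y side of the V-rest, within 0.15 rad of its groove. Smooth (friction 0.3); coasts a few cm from 0.1 m/s; rolls back off the ramp. Push at or below its axis: higher up it jams.
- short_column: the shorter column, of the same steel and diameter (36 mm), 120 mm long over its domed ends, on the other side of the V-rest. Origin at its centre, on its axis; x along its axis. It must stay where it is.
- v_rest: low bent plate of grey plastic, fixed, 100 mm along the groove, 142 mm across. Origin on the bench under the middle of the groove; x along the groove, y across, z up. On the +y and -y side a ramp rises from the bench 71 mm off the groove line to a lip 13.9 mm high, 15.6 mm off it; the V between (35 degree faces) goes down to 3 mm. Seated, a column's axis is 25 mm up (32 on a lip). Over 0.25 m/s it runs out again.
- tip_rack: tip rack full of pipette tips, 122 x 85 x 66 mm high; origin at the centre of its underside. It must stay where it is.
- beaker: small plastic beaker, 72 mm across and 90 mm high; origin at the centre of its underside. It must stay where it is.
- petri_dish: closed petri dish, 91 mm across and 14 mm high; origin at the centre of its underside. It must stay where it is.
- cup: small white open cup, 70 mm across and 50 mm high; origin at the centre of its underside. It must stay where it is.
- loose_marker: marker pen lying left of the work, 143 mm long and 14 mm high; origin at the centre of its underside. It must stay where it is.

How it is judged (in metres and radians):
On the way:
1. the longer column has rolled (turned about its axis by more than 1 rad) while on the bench or the foot of the ramp (angle between long_column's own z axis and vertical above 1 rad and height (world z) of long_column below 0.027 m), for 0.04 s.
At the end, for the whole second after the job is handed in: The longer column rests in the groove: axis within 6 mm of the groove line, 21 to 29 mm above the bench, within 0.06 rad of the groove; its middle within 48 mm of the rest's along the groove (both ends stick out). Shorter column moved < 15 mm, other listed things < 20 mm (y of long_column in the frame of v_rest between -0.006 and 0.006 m and x of long_column in the frame of v_rest between -0.048 and 0.048 m and z of long_column in the frame of v_rest between 0.021 and 0.029 m and angle between the x axis of long_column and the x axis of v_rest, either way round below 0.06 rad and linear speed of long_column below 0.01 m/s and distance of short_column from where it was at the start of the episode below 0.015 m and distance of each of tip_rack, beaker, petri_dish, cup, loose_marker from where it was at the start of the episode below 0.02 m); the robot touches nothing.
It fails at once if the longer column is lifted: its axis more than 40 mm above the bench (32 mm is enough to roll over the lip), or more than 25 mm while beside the V-rest (height (world z) of long_column above 0.04 m or (height (world z) of long_column above 0.025 m and (y of long_column in the frame of v_rest above 0.085 m or y of long_column in the frame of v_rest below -0.085 m))).
It fails at once if the shorter column is moved or lifted (distance of short_column from where it was at the start of the episode above 0.015 m).
It fails at once if a bystander (tip rack, beaker, petri dish, cup, marker) is moved (distance of any of tip_rack, beaker, petri_dish, cup, loose_marker from where it was at the start of the episode above 0.02 m).
It also fails if it takes over 38 s, if anything falls off the work surface, if the arm or the gripper's body presses on something with over 40 N, if the wrist force passes 120 N, or if a joint passes its speed limit or range.

## Working session

There is one attempt and no reset: what is moved stays moved. The work goes in short steps, Python scripts to look and compute and a tool call to move; the robot and the scene stay as the last step left them, time stands still between calls to the robot, and variables do not carry over. Pictures are saved under pics/ and viewed, and the job is handed in when it is done.

Besides the shell and the picture viewer there is one more tool, called after "Emit:" as name(argument=value, ...), one argument or row to a line, values as JSON. drive_tool: Moves the arm, as the interface text tells. Its arguments: {"type":"object","properties":{"steps":{"type":"array"},"squeeze":{"type":"number"}},"required":["steps"]}

```bash
mkdir -p pics; ls; cat > h.py <<'E'
import numpy as np,cv2
from cell import manip
from scipy.spatial.transform import Rotation as R
def save(c,n): cv2.imwrite('pics/'+n,cv2.cvtColor(c['frame'],cv2.COLOR_RGB2BGR))
def att(c):
    a=np.array(c['attitude'],float)
    if a.shape==(3,3): return a
    if a.size==3: return R.from_euler('xyz',a).as_matrix()
    raise Exception(a)
def cloud(c):
    K=np.array(c['intrinsics'],float);D=np.array(c['dist_coeffs'],float)
    h,w=c['range_z'].shape
    u,v=np.meshgrid(np.arange(w),np.arange(h))
    p=cv2.undistortPoints(np.stack([u.ravel(),v.ravel()],1).astype(np.float64)[:,None],K,D)[:,0]
    z=c['range_z'].ravel()
    P=np.c_[p*z[:,None],z]@att(c).T+np.array(c['position'])
    P[z==0]=np.nan
    return P.reshape(h,w,3)
E
python3 - <<'E'
from h import *
print(manip.read_state(), manip.finger_overhang)
for n in('top','scene'):
    c=manip.camera(n);save(c,n+'0.png');print(n,c['position'],c['attitude'],c['intrinsics'])
    np.savez(n+'0.npz',**{k:np.array(v) for k,v in c.items()})
E
```

```text
pics
{'clock': 0.0, 'joints': array([-1.40662187e+00,  3.00448092e-01,  1.52156241e+00,  5.30401365e-06,
        1.32068152e+00, -6.65863873e-02]), 'qd': array([-0.00031023, -0.00202727,  0.0010245 , -0.00057037,  0.00052189,
        0.00038581]), 'effort': array([ 9.45769862e-04, -5.31805694e+01, -3.52739239e+01,  7.08472123e-02,
        2.44538515e-02, -1.03886248e-04]), 'eef_pos': array([ 125.76287799, -535.19100416,  221.90683523]), 'eef_rot': array([-3.14049607e+00, -7.82746633e-05,  2.30759488e-01]), 'wrist_force': array([ 0.90787862,  0.51060286, -0.13936325]), 'moment': array([-0.01933229,  0.01698684, -0.03486572]), 'finger_gap': 93.76963164422583} 17.0
top [ 381.62269484   58.92093283 1380.05223048] [-3.00552246 -0.02445346 -1.55395064] [[404.47997266   0.         320.23456848]
 [  0.         404.47997266 197.85531226]
 [  0.           0.           1.        ]]
scene [ -130.12149711 -1347.45290846   982.57709095] [-2.10801971  0.01951392 -0.48248537] [[462.59715511   0.         314.87945283]
 [  0.         462.59715511 199.20400467]
 [  0.           0.           1.        ]]
```

View pics/top0.png

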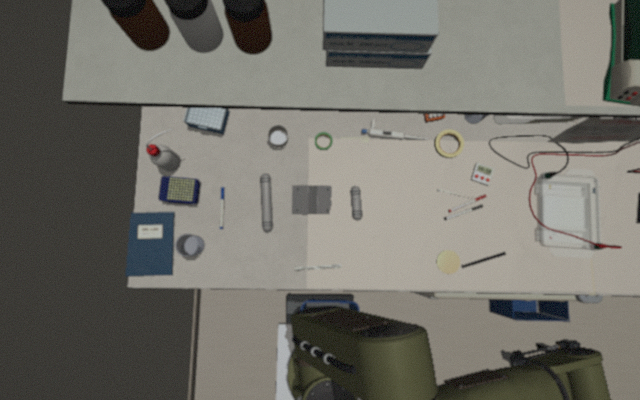

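View pics/scene0.png

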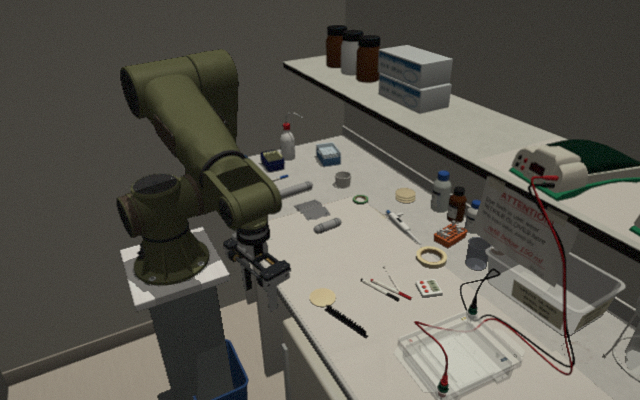

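The top view shows the long column at about (266,203), the V-rest at (311,199) and the short column at (356,203). The marker is at (222,207) and the cup at (278,137). Next I'll measure them.

```bash
cat >> h.py <<'E'
def load(n): return dict(np.load(n))
def axisfit(P,lo=8,name=''):
    Q=P[:,:2];m=Q.mean(0);w,v=np.linalg.eigh(np.cov((Q-m).T));a=v[:,1];a=a*np.sign(a[0])
    t=(Q-m)@a;s=(Q-m)@v[:,0]
    c=m+a*(t.max()+t.min())/2
    print(name,len(Q),'mid',c.round(1),'mean',m.round(1),'ang',np.arctan2(a[1],a[0]).round(4),'len',np.ptp(t).round(1),'wid',np.ptp(s).round(1),'ztop',np.nanpercentile(P[:,2],[5,50,95,99]).round(1))
def analyse(c,boxes):
    P=cloud(c)
    for n,(u0,v0,u1,v1,zl,zh) in boxes.items():
        q=P[v0:v1,u0:u1].reshape(-1,3);q=q[(q[:,2]>zl)&(q[:,2]<zh)];axisfit(q,name=n)
E
python3 - <<'E'
from h import *
c=load('top0.npz')
P=cloud(c)
for uv in[(266,203),(311,199),(300,199),(322,199),(240,230),(340,230),(356,203),(222,207),(278,137),(311,190),(311,210)]:print(uv,P[uv[1],uv[0]].round(1))
analyse(c,dict(long=(250,165,282,240,8,60),short=(344,178,370,226,8,60),rest=(286,178,336,220,3,60),marker=(214,180,230,232,5,40),cup=(262,120,294,152,10,80)))
im=cv2.cvtColor(c['frame'],cv2.COLOR_RGB2BGR)[120:280,180:400]
cv2.imwrite('pics/crop0.png',cv2.resize(im,None,fx=3.6,fy=3.6,interpolation=cv2.INTER_CUBIC))
g=cv2.cvtColor(im,cv2.COLOR_BGR2GRAY)
E
```

```text
(266, 203) [544.8 209.4  39.8]
(311, 199) [566.   60.1   3.8]
(300, 199) [565.3  97.8   4. ]
(322, 199) [566.4  22.4   7. ]
(240, 230) [455.6 297.8   3.2]
(340, 230) [461.6 -40.5   5.6]
(356, 203) [550.8 -90.8  39.4]
(222, 207) [531.4 359.7  13.8]
(278, 137) [782.5 179.8   3.3]
(311, 190) [596.8  60.7   7.2]
(311, 210) [527.5  59.3   9.3]
long 613 mid [561.3 210.3] mean [550.2 209.3] ang 0.0867 len 234.7 wid 99.9 ztop [20.2 32.7 39.  41.1]
short 363 mid [557.8 -91.9] mean [553.8 -92.3] ang 0.09 len 162.6 wid 81.0 ztop [17.4 31.9 38.2 40.1]
rest 1250 mid [565.7  61.8] mean [565.7  54.4] ang -1.5648 len 169.2 wid 144.2 ztop [ 3.4  7.6 15.4 18.5]
marker 213 mid [539.7 362.4] mean [533.7 362.2] ang 0.0351 len 171.6 wid 52.3 ztop [ 5.3  9.8 16.  17.8]
cup 174 mid [779.9 176.4] mean [786.4 178. ] ang 0.2459 len 70.6 wid 82.0 ztop [12.8 34.5 52.9 55.5]
```

View pics/crop0.png

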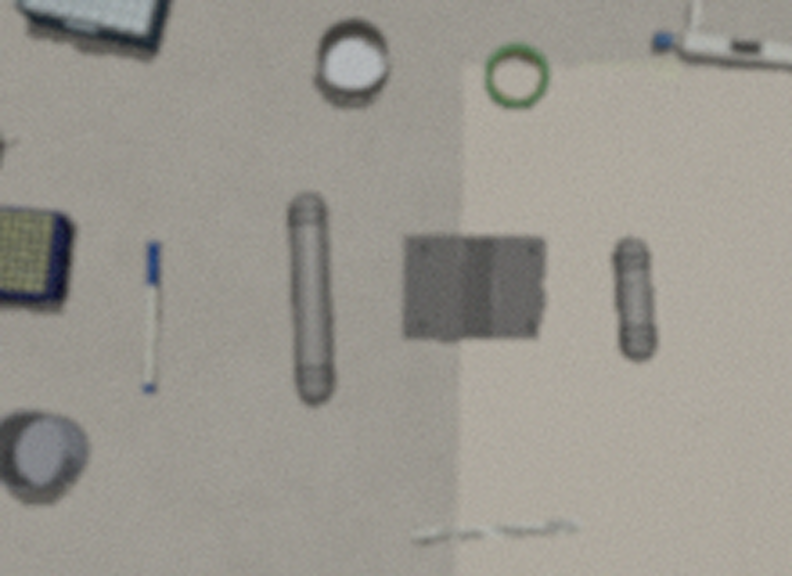

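```bash
cat >> h.py <<'E'
def onplane(c,uv,z):
    K=np.array(c['intrinsics'],float);D=np.array(c['dist_coeffs'],float)
    p=cv2.undistortPoints(np.asarray(uv,np.float64)[:,None],K,D)[:,0]
    r=np.c_[p,np.ones(len(p))]@att(c).T;o=np.array(c['position'])
    return (o+r*((z-o[2])/r[:,2])[:,None])
def rectify(c,x0,x1,y0,y1,z,mm=0.5):
    # top-down metric image: rows = x decreasing, cols = y decreasing
    xs=np.arange(x1,x0,-mm);ys=np.arange(y1,y0,-mm)
    Y,X=np.meshgrid(ys,xs)
    W=np.stack([X.ravel(),Y.ravel(),np.full(X.size,z)],1)
    A=att(c).T;t=-A@np.array(c['position'])
    uv,_=cv2.projectPoints(W,cv2.Rodrigues(A)[0],t,np.array(c['intrinsics'],float),np.array(c['dist_coeffs'],float))
    uv=uv.reshape(*X.shape,2).astype(np.float32)
    return cv2.remap(c['frame'],uv[...,0],uv[...,1],cv2.INTER_CUBIC)
E
python3 - <<'E'
from h import *
c=load('top0.npz')
r=rectify(c,400,700,-150,250,3)
cv2.imwrite('pics/rect0.png',cv2.cvtColor(r,cv2.COLOR_RGB2BGR))
g=cv2.cvtColor(r,cv2.COLOR_RGB2GRAY)
for name,(x0,x1,y0,y1,z) in dict(rest=(490,640,-30,150,3),long=(420,690,170,250,18),short=(460,640,-130,-60,18)).items():
    g=cv2.cvtColor(rectify(c,x0,x1,y0,y1,z),cv2.COLOR_RGB2GRAY)
    for th in(115,125,135):
        m=(g<th).astype(np.uint8)
        n,l,s,_=cv2.connectedComponentsWithStats(m);k=1+np.argmax(s[1:,4])
        pt=np.argwhere(l==k)[:,::-1].astype(np.float32)
        (cx,cy),wh,a=cv2.minAreaRect(pt)
        q=np.c_[x1-pt[:,1]*.5,y1-pt[:,0]*.5]
        w,v=np.linalg.eigh(np.cov(q.T));ax=v[:,1]
        print(name,th,'x,y',x1-cy*.5,y1-cx*.5,'wh',np.array(wh)*.5,'a',a,'pca',np.arctan(ax[1]/ax[0]), 'perp',np.arctan(-ax[0]/ax[1]))
E
```

```text
rest 115 x,y 563.770378112793 59.25273895263672 wh [101.0610733  132.22781372] a 89.41537475585938 pca -1.5027904229835276 perp 0.06800590381136894
rest 125 x,y 563.7412109375 59.49327087402344 wh [104.04459381 134.76464844] a 89.49296569824219 pca -1.500189145350405 perp 0.0706071814444916
rest 135 x,y 564.0 59.75 wh [107.  137.5] a 90.0 pca -1.5088261242664474 perp 0.06197020252844936
long 115 x,y 547.5916442871094 211.5650405883789 wh [198.40065002  37.82944107] a 85.01366424560547 pca 0.08751167827086101 perp -1.4832846485240356
long 125 x,y 548.5337829589844 211.59642791748047 wh [202.71409607  39.94883347] a 85.21299743652344 pca 0.08332042583225732 perp -1.4874759009626393
long 135 x,y 548.8224029541016 211.39344024658203 wh [205.41569519  42.538517  ] a 85.1695785522461 pca 0.08204009012993761 perp -1.488756236664959
short 115 x,y 553.8655624389648 -92.2249526977539 wh [113.31761169  34.44141388] a 84.61068725585938 pca 0.12175720748304138 perp -1.4490391193118553
short 125 x,y 554.1089630126953 -92.20629119873047 wh [116.6991272   36.09820938] a 84.83889770507812 pca 0.0963637759279571 perp -1.4744325508669396
short 135 x,y 554.2682647705078 -92.20348739624023 wh [119.09828186  37.93089676] a 84.87181091308594 pca 0.089141413997983 perp -1.4816549127969136
```

View pics/rect0.png

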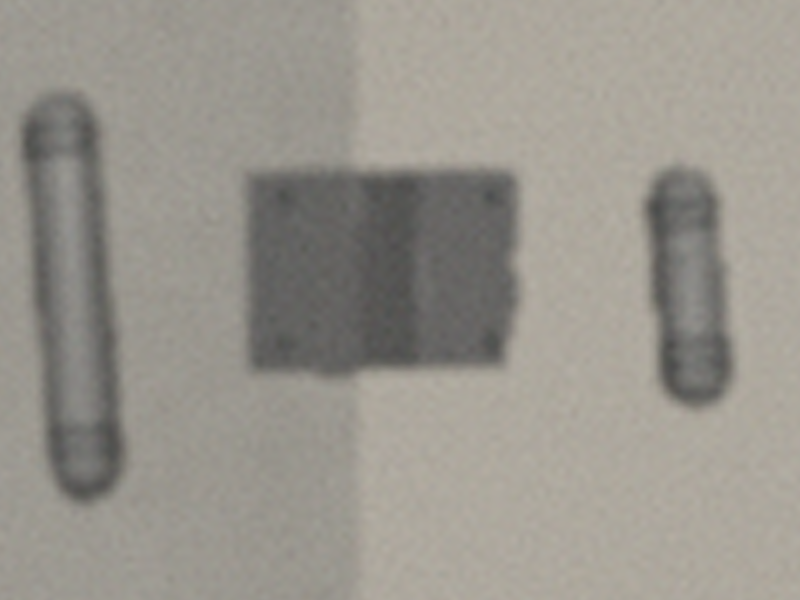

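Emit:
drive_tool(
  steps=[
    {"delta_pos": [32,23,0],"yaw": 0.067,"hand": 94},
    {"delta_pos": [32,23,0],"yaw": 0.067,"hand": 94},
    {"delta_pos": [32,23,0],"yaw": 0.067,"hand": 94},
    {"delta_pos": [32,23,0],"yaw": 0.067,"hand": 94},
    {"delta_pos": [32,23,0],"yaw": 0.067,"hand": 94},
  ],
)

```text
clock: 0.52
eef_pos: [286.9, -419.0, 222.3]
eef_rot: [-3.141, -0.0, 0.569]
wrist_force: [0.2, -0.8, -0.1]
finger_gap: 93.7
```

Emit:
drive_tool(
  steps=[
    {"delta_pos": [32,23,0],"yaw": 0.067,"hand": 94},
    {"delta_pos": [32,23,0],"yaw": 0.067,"hand": 94},
    {"delta_pos": [32,23,0],"yaw": 0.067,"hand": 94},
    {"delta_pos": [32,23,0],"yaw": 0.067,"hand": 94},
    {"delta_pos": [32,23,0],"yaw": 0.067,"hand": 94},
  ],
)

```text
clock: 0.93
eef_pos: [447.1, -303.8, 222.3]
eef_rot: [-3.141, -0.0, 0.904]
wrist_force: [0.1, -1.0, -0.1]
finger_gap: 94.0
```

Emit:
drive_tool(
  steps=[
    {"delta_pos": [32,23,0],"yaw": 0.067,"hand": 94},
    {"delta_pos": [9,38,0],"yaw": 0.067,"hand": 94},
    {"delta_pos": [9,38,0],"yaw": 0.067,"hand": 94},
    {"delta_pos": [9,38,0],"yaw": 0.067,"hand": 94},
    {"delta_pos": [9,38,0],"yaw": 0.067,"hand": 94},
  ],
)

```text
clock: 1.35
eef_pos: [513.8, -128.5, 222.1]
eef_rot: [-3.141, 0.0, 1.239]
wrist_force: [0.9, -0.9, -0.2]
finger_gap: 94.1
```

Emit:
drive_tool(
  steps=[
    {"delta_pos": [9,38,0],"yaw": 0.067,"hand": 94},
    {"delta_pos": [9,38,0],"yaw": 0.067,"hand": 94},
    {"delta_pos": [9,38,0],"yaw": 0.067,"hand": 94},
    {"delta_pos": [9,38,0],"yaw": 0.067,"hand": 94},
    {"delta_pos": [0,38,0],"yaw": 0.067,"hand": 94},
  ],
)

```text
clock: 1.77
eef_pos: [550.3, 61.6, 222.0]
eef_rot: [-3.141, 0.0, 1.574]
wrist_force: [0.3, -0.2, -0.2]
finger_gap: 93.8
```

```bash
python3 - <<'E'
from h import *
c=manip.camera('wrist');save(c,'wrist1.png');print(c['position'],c['attitude'])
np.savez('wrist1.npz',**{k:np.array(v) for k,v in c.items()})
P=cloud(c);z=P[...,2]
print(np.nanpercentile(z,[5,20,50,80,95]))
r=rectify(c,430,700,-40,240,3);cv2.imwrite('pics/rectw1.png',cv2.cvtColor(r,cv2.COLOR_RGB2BGR))
E
```

```text
[549.46288116 127.49175932 384.87492275] [ 2.90990963e+00 -3.55075445e-04  3.00826430e-03]
[ -1.53145689   0.48144428   2.38262328 315.4045025  327.59978363]
```

View pics/wrist1.png

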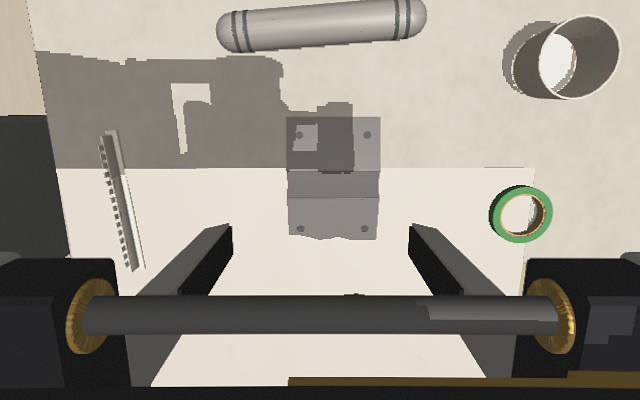

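View pics/rectw1.png

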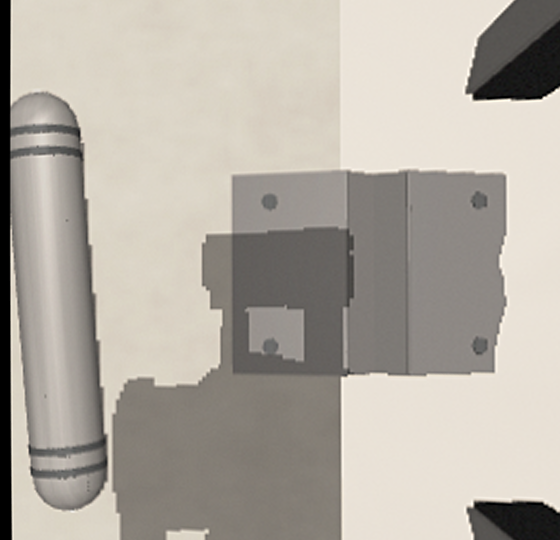

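Wrist view (rectified): the groove lips run straight along world x. That puts the groove line at y≈53, the rest centre at x≈562 and its yaw at about 0. The +y ramp foot is at y≈124, which matches 53+71. The long column is at about (549, 210), yaw ≈0.075. I'll go behind it, at y≈268.

Emit:
drive_tool(
  steps=[
    {"delta_pos": [0,41,0],"yaw": 0.015,"hand": 94},
    {"delta_pos": [0,41,0],"yaw": 0.015,"hand": 94},
    {"delta_pos": [0,41,0],"yaw": 0.015,"hand": 94},
    {"delta_pos": [0,41,0],"yaw": 0.015,"hand": 94},
    {"delta_pos": [0,41,0],"yaw": 0.015,"hand": 94},
  ],
)

```text
clock: 2.23
eef_pos: [549.3, 266.5, 222.2]
eef_rot: [-3.141, 0.0, 1.646]
wrist_force: [1.8, -0.8, -0.2]
finger_gap: 94.3
```

Emit:
drive_tool(
  steps=[
    {"delta_pos": [0,1,0],"yaw": 0,"hand": 94},
    {"delta_pos": [0,0,-40],"yaw": 0,"hand": 94},
    {"delta_pos": [0,0,-40],"yaw": 0,"hand": 94},
    {"delta_pos": [0,0,-40],"yaw": 0,"hand": 94},
    {"delta_pos": [0,0,-30],"yaw": 0,"hand": 94},
  ],
)

```text
clock: 2.65
eef_pos: [548.6, 264.9, 69.0]
eef_rot: [-3.139, 0.001, 1.646]
wrist_force: [1.0, -0.1, -0.2]
finger_gap: 93.8
```

Emit:
drive_tool(
  steps=[
    {"delta_pos": [0,0,-18],"yaw": 0,"hand": 94},
    {"delta_pos": [0,0,-18],"yaw": 0,"hand": 94},
    {"delta_pos": [0,-5,-4],"yaw": 0,"hand": 94},
    {"delta_pos": [0,-5,0],"yaw": 0,"hand": 94},
    {"delta_pos": [0,-5,0],"yaw": 0,"hand": 94},
  ],
)

```text
clock: 3.07
eef_pos: [550.1, 249.9, 33.2]
eef_rot: [3.141, -0.0, 1.646]
wrist_force: [-0.7, -0.0, -0.2]
finger_gap: 94.3
```

```bash
python3 - <<'E'
from h import *
c=manip.camera('wrist');save(c,'wrist2.png')
c=manip.camera('top');im=cv2.cvtColor(c['frame'],cv2.COLOR_RGB2BGR)[120:280,180:400]
cv2.imwrite('pics/top2.png',cv2.resize(im,None,fx=3.6,fy=3.6))
E
```

```text
(no output)
```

View pics/wrist2.png

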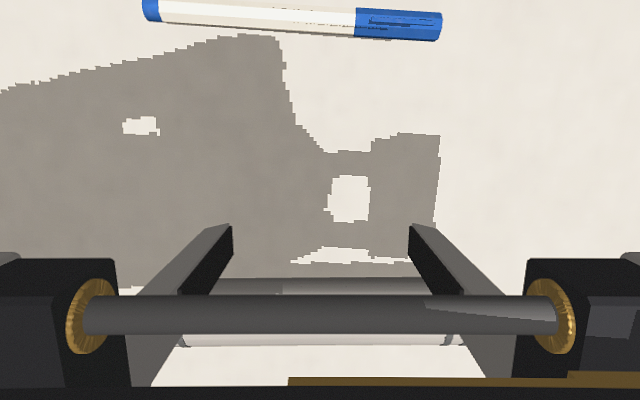

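View pics/top2.png

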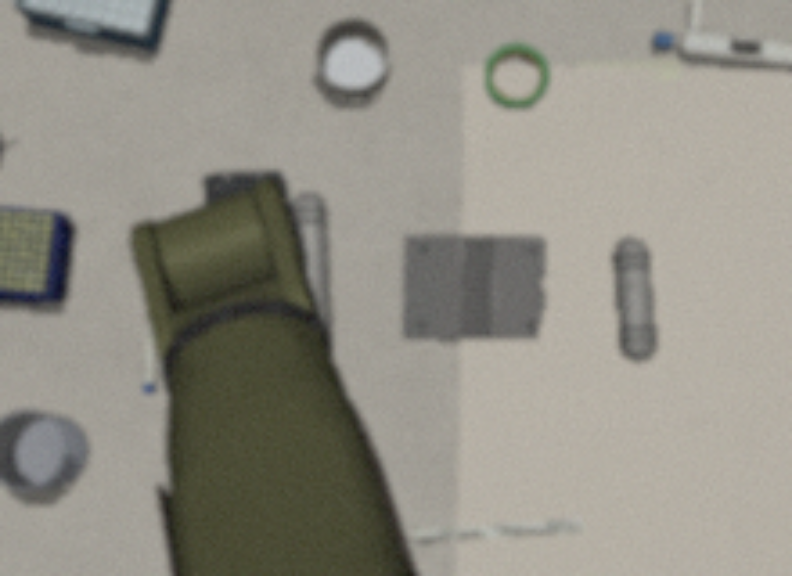

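The marker (top) and everything else are untouched. The long column is just ahead of the fingers. I'll lower slightly and start pushing.

Emit:
drive_tool(
  steps=[
    {"delta_pos": [0,-4,-2],"yaw": 0,"hand": 94},
    {"delta_pos": [0,-4,0],"yaw": 0,"hand": 94},
    {"delta_pos": [0,-4,0],"yaw": 0,"hand": 94},
    {"delta_pos": [0,-4,0],"yaw": 0,"hand": 94},
    {"delta_pos": [0,-4,0],"yaw": 0,"hand": 94},
  ],
)

```text
clock: 3.58
eef_pos: [549.9, 230.2, 30.6]
eef_rot: [3.141, -0.0, 1.646]
wrist_force: [-0.0, 1.3, 0.4]
finger_gap: 94.0
```

Emit:
drive_tool(
  steps=[
    {"delta_pos": [0,-4,0],"yaw": -0.005,"hand": 94},
    {"delta_pos": [0,-4,0],"yaw": -0.005,"hand": 94},
    {"delta_pos": [0,-4,0],"yaw": -0.005,"hand": 94},
    {"delta_pos": [0,-4,0],"yaw": -0.005,"hand": 94},
    {"delta_pos": [0,-4,0],"yaw": -0.005,"hand": 94},
  ],
)

```text
clock: 4.0
eef_pos: [549.8, 210.2, 30.4]
eef_rot: [-3.142, 0.0, 1.62]
wrist_force: [-0.1, -0.6, -0.3]
finger_gap: 94.2
```

Emit:
drive_tool(
  steps=[
    {"delta_pos": [0,-4,0],"yaw": -0.005,"hand": 94},
    {"delta_pos": [0,-4,0],"yaw": -0.005,"hand": 94},
    {"delta_pos": [0,-4,0],"yaw": -0.005,"hand": 94},
    {"delta_pos": [0,-4,0],"yaw": -0.005,"hand": 94},
    {"delta_pos": [0,-4,0],"yaw": -0.005,"hand": 94},
  ],
)

```text
clock: 4.42
eef_pos: [549.8, 190.2, 30.5]
eef_rot: [3.142, 0.0, 1.595]
wrist_force: [1.2, 0.1, 0.0]
finger_gap: 93.8
```

```bash
python3 - <<'E'
from h import *
c=manip.camera('wrist');save(c,'wrist3.png')
c=manip.camera('top');im=cv2.cvtColor(c['frame'],cv2.COLOR_RGB2BGR)[120:280,180:400]
cv2.imwrite('pics/top3.png',cv2.resize(im,None,fx=3.6,fy=3.6))
c=manip.camera('scene');im=cv2.cvtColor(c['frame'],cv2.COLOR_RGB2BGR)[150:270,220:400]
cv2.imwrite('pics/sc3.png',cv2.resize(im,None,fx=4,fy=4))
E
```

```text
(no output)
```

View pics/top3.png

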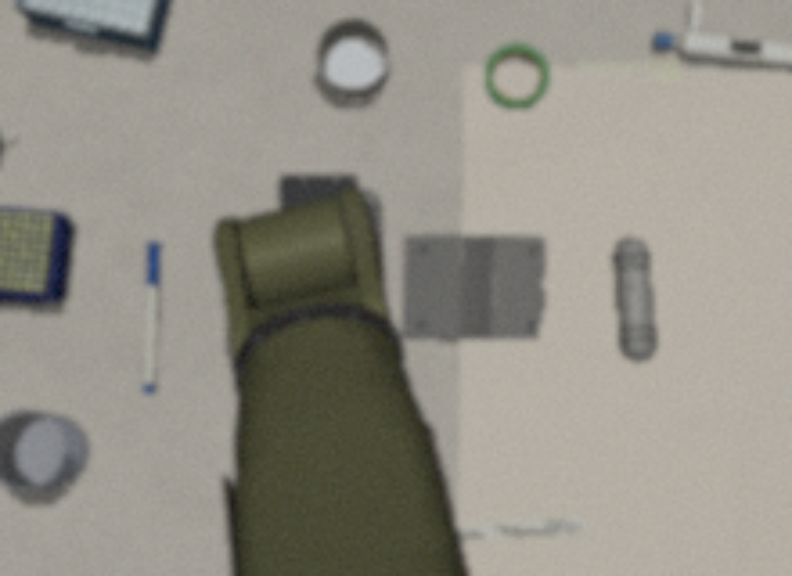

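View pics/sc3.png

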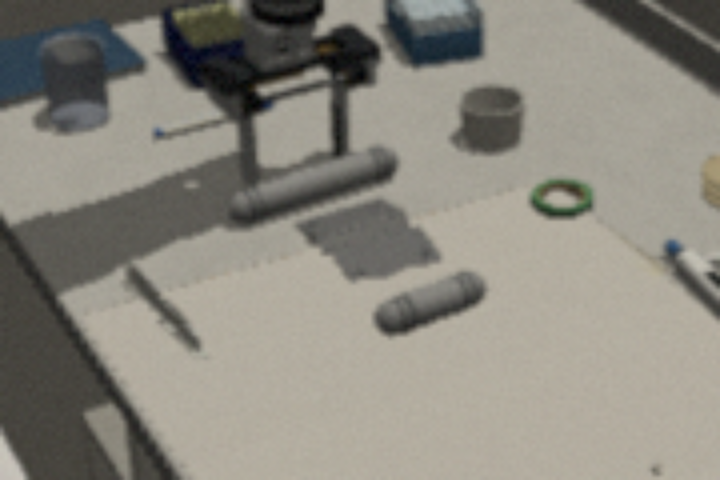

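View pics/wrist3.png

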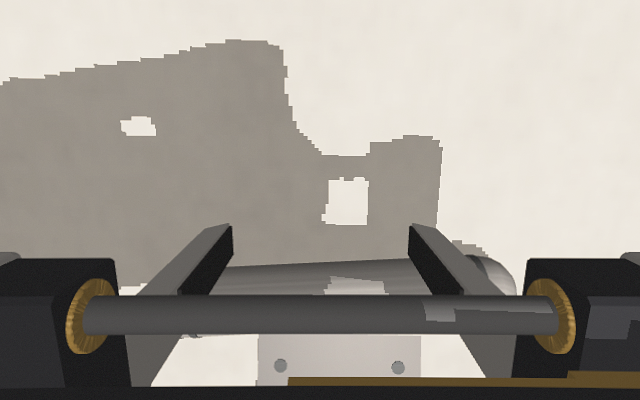

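```bash
python3 - <<'E'
from h import *
c=manip.camera('scene')
print(onplane(c,[(220+232/4,150+206/4),(220+395/4,150+160/4)],18).round(1))
print(onplane(c,[(220+378/4,150+318/4),(220+484/4,150+286/4)],18).round(1),'short ref')
r=rectify(c,430,700,-130,240,18);cv2.imwrite('pics/rs3.png',cv2.cvtColor(r,cv2.COLOR_RGB2BGR))
E
```

```text
[[466.1 153.6  18. ]
 [654.1 155.1  18. ]]
[[502.6 -95.8  18. ]
 [614.2 -97.6  18. ]] short ref
```

View pics/rs3.png

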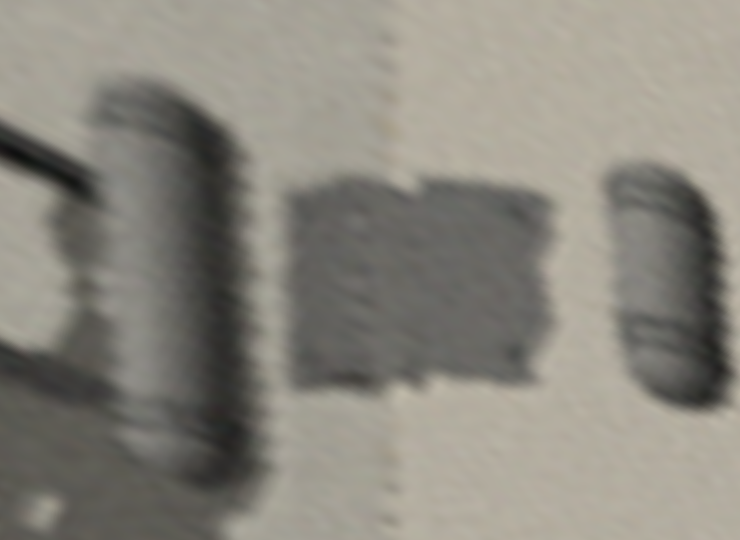

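Scene view: the column is about 10–20 mm from the ramp foot, centred at x≈556–560, with the fingers just behind it. I'll keep pushing.

Emit:
drive_tool(
  steps=[
    {"delta_pos": [0,-4,0],"yaw": -0.005,"hand": 94},
    {"delta_pos": [0,-4,0],"yaw": -0.005,"hand": 94},
    {"delta_pos": [0,-4,0],"yaw": -0.005,"hand": 94},
    {"delta_pos": [0,-4,0],"yaw": -0.005,"hand": 94},
    {"delta_pos": [0,-4,0],"yaw": -0.004,"hand": 94},
  ],
)

```text
clock: 5.03
eef_pos: [549.8, 170.1, 30.4]
eef_rot: [-3.142, 0.0, 1.571]
wrist_force: [0.5, 0.2, 0.3]
finger_gap: 93.9
```

Emit:
drive_tool(
  steps=[
    {"delta_pos": [0,-4,0],"yaw": 0,"hand": 94},
    {"delta_pos": [0,-4,0],"yaw": 0,"hand": 94},
    {"delta_pos": [0,-4,0],"yaw": 0,"hand": 94},
    {"delta_pos": [0,-4,0],"yaw": 0,"hand": 94},
    {"delta_pos": [0,-4,0],"yaw": 0,"hand": 94},
  ],
)

```text
clock: 5.45
eef_pos: [550.0, 150.5, 30.7]
eef_rot: [3.141, -0.001, 1.572]
wrist_force: [-0.6, 4.2, 2.2]
finger_gap: 93.8
```

Emit:
drive_tool(
  steps=[
    {"delta_pos": [0,-4,0],"yaw": 0,"hand": 94},
    {"delta_pos": [0,-4,0],"yaw": 0,"hand": 94},
    {"delta_pos": [0,-4,0],"yaw": 0,"hand": 94},
    {"delta_pos": [0,-4,0],"yaw": 0,"hand": 94},
    {"delta_pos": [0,-4,0],"yaw": 0,"hand": 94},
  ],
)

```text
clock: 5.87
eef_pos: [549.8, 130.3, 30.5]
eef_rot: [3.142, -0.0, 1.572]
wrist_force: [-0.7, 4.1, 2.3]
finger_gap: 94.1
```

```bash
python3 - <<'E'
from h import *
c=manip.camera('wrist');save(c,'wrist4.png')
c=manip.camera('top');im=cv2.cvtColor(c['frame'],cv2.COLOR_RGB2BGR)[120:280,180:400]
cv2.imwrite('pics/top4.png',cv2.resize(im,None,fx=3.6,fy=3.6))
c=manip.camera('scene');im=cv2.cvtColor(c['frame'],cv2.COLOR_RGB2BGR)[150:270,220:400]
cv2.imwrite('pics/sc4.png',cv2.resize(im,None,fx=4,fy=4))
E
```

```text
(no output)
```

View pics/top4.png

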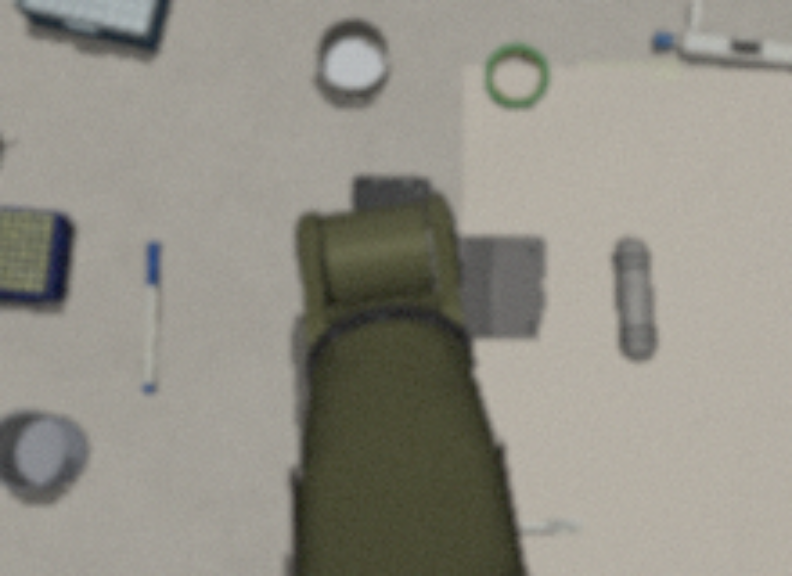

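View pics/sc4.png

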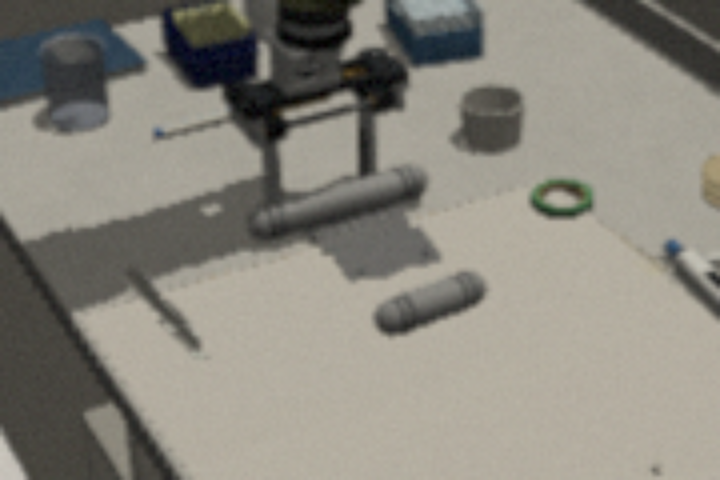

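View pics/wrist4.png

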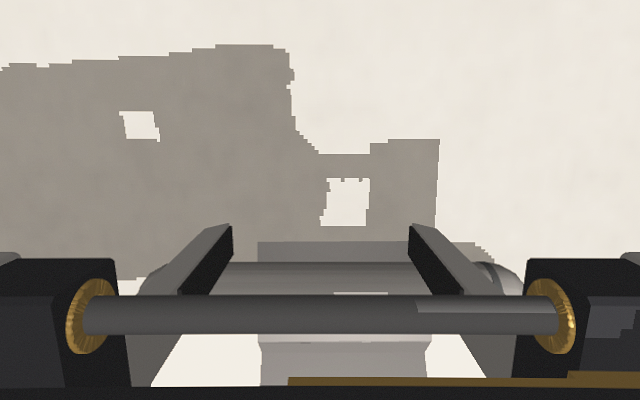

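The column lies square against both fingers on the ramp, with about 4 N of push. I'll slow down towards the lip, expecting to cross it with the TCP at y≈95.

Emit:
drive_tool(
  steps=[
    {"delta_pos": [0,-3,0],"yaw": 0,"hand": 94},
    {"delta_pos": [0,-3,0],"yaw": 0,"hand": 94},
    {"delta_pos": [0,-3,0],"yaw": 0,"hand": 94},
    {"delta_pos": [0,-3,0.5],"yaw": 0,"hand": 94},
    {"delta_pos": [0,-3,0.5],"yaw": 0,"hand": 94},
  ],
)

```text
clock: 6.43
eef_pos: [549.8, 115.3, 31.6]
eef_rot: [3.141, -0.0, 1.572]
wrist_force: [-1.2, 4.3, 2.8]
finger_gap: 93.9
```

Emit:
drive_tool(
  steps=[
    {"delta_pos": [0,-3,0.5],"yaw": 0,"hand": 94},
    {"delta_pos": [0,-3,0.5],"yaw": 0,"hand": 94},
    {"delta_pos": [0,-3,0],"yaw": 0,"hand": 94},
    {"delta_pos": [0,-3,0],"yaw": 0,"hand": 94},
    {"delta_pos": [0,-2,0],"yaw": 0,"hand": 94},
  ],
)

```text
clock: 6.85
eef_pos: [549.8, 101.2, 32.4]
eef_rot: [-3.141, 0.0, 1.572]
wrist_force: [-0.5, 3.4, 2.4]
finger_gap: 94.1
```

Emit:
drive_tool(
  steps=[
    {"delta_pos": [0,-1.5,0],"yaw": 0,"hand": 94},
    {"delta_pos": [0,-1.5,0],"yaw": 0,"hand": 94},
    {"delta_pos": [0,-1,0],"yaw": 0,"hand": 94},
  ],
)

```text
clock: 7.1
eef_pos: [549.6, 97.2, 32.2]
eef_rot: [-3.141, 0.0, 1.572]
wrist_force: [-0.0, 0.3, 0.4]
finger_gap: 93.8
```

Emit:
drive_tool(
  steps=[
    {"delta_pos": [0,0,0],"yaw": 0,"hand": 94},
    {"delta_pos": [0,0,0],"yaw": 0,"hand": 94},
  ],
)

```text
clock: 7.27
eef_pos: [549.7, 97.4, 32.3]
eef_rot: [-3.141, 0.0, 1.572]
wrist_force: [-0.5, -0.1, 0.1]
finger_gap: 93.7
```

```bash
python3 - <<'E'
from h import *
c=manip.camera('wrist');save(c,'wrist5.png')
c=manip.camera('scene');im=cv2.cvtColor(c['frame'],cv2.COLOR_RGB2BGR)[150:270,220:400]
cv2.imwrite('pics/sc5.png',cv2.resize(im,None,fx=4,fy=4))
print(manip.read_state()['wrist_force'])
E
```

```text
[-0.11653566 -0.3486326   0.36069587]
```

View pics/sc5.png

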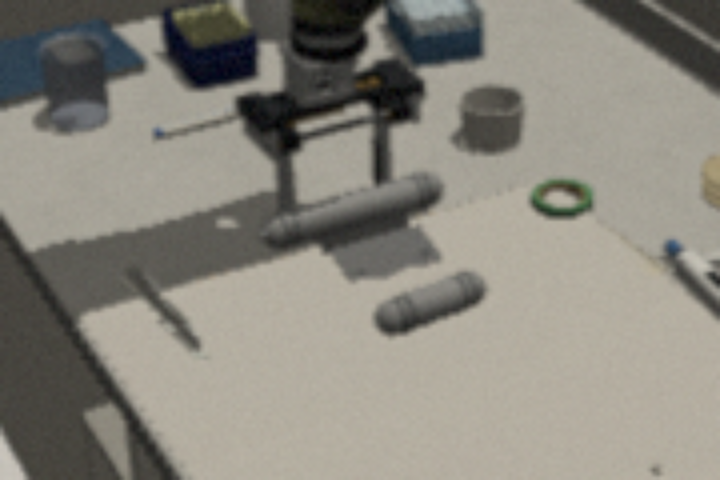

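View pics/wrist5.png

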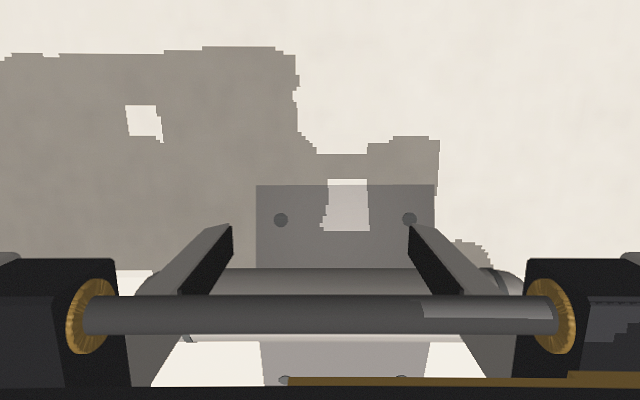

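```bash
python3 - <<'E'
from h import *
c=manip.camera('wrist');P=cloud(c)
for v in range(262,296,4): print(v,P[v,300].round(1))
for v in range(336,350,4): print(v,P[v,300].round(1))
E
```

```text
262 [537.9  82.5  11.4]
266 [538.   80.6  12.6]
270 [539.1  87.1  31.5]
274 [539.3  86.8  35.5]
278 [539.4  85.7  37.4]
282 [539.5  85.   40.2]
286 [539.6  83.5  41.5]
290 [539.7  82.5  43.5]
294 [539.8  82.   46.2]
336 [539.7  61.1  47.7]
340 [539.5  57.8  46.1]
344 [537.4  31.1  12.2]
348 [537.4  29.2  13.3]
```

Depth puts the column axis at about y=70, z=31.5, so it is balanced at the lip. I'll nudge it gently over.

Emit:
drive_tool(
  steps=[
    {"delta_pos": [0,-1.5,0],"yaw": 0,"hand": 94},
    {"delta_pos": [0,-1.5,0],"yaw": 0,"hand": 94},
    {"delta_pos": [0,-1.5,0],"yaw": 0,"hand": 94},
    {"delta_pos": [0,0,0],"yaw": 0,"hand": 94},
    {"delta_pos": [0,0,0],"yaw": 0,"hand": 94},
  ],
)

```text
clock: 7.83
eef_pos: [549.8, 93.0, 32.4]
eef_rot: [-3.142, 0.0, 1.572]
wrist_force: [0.6, 0.5, -0.1]
finger_gap: 93.9
```

```bash
python3 - <<'E'
from h import *
c=manip.camera('wrist');P=cloud(c)
for v in range(262,360,6):print(v,P[v,300].round(1))
E
```

```text
262 [538.1  78.3  12.3]
268 [538.1  75.   13. ]
274 [538.1  72.1  14.4]
280 [538.   68.3  14.1]
286 [538.7  71.1  26.4]
292 [538.9  69.8  30.4]
298 [544.9 120.9 127.6]
304 [545.  120.1 128.5]
310 [545.1 120.  130.7]
316 [545.  118.4 130.3]
322 [545.1 118.  131.9]
328 [545.1 116.1 131.1]
334 [539.4  53.8  42.4]
340 [539.5  51.7  44. ]
346 [539.4  47.7  43. ]
352 [539.   40.4  37.8]
358 [537.1  14.8   9.3]
```

It has dropped into the groove: the back is at y≈71 and the top at z≈43, which gives an axis at y≈53, z≈25. Now I'll back off and lift clear.

Emit:
drive_tool(
  steps=[
    {"delta_pos": [0,10,0],"yaw": 0,"hand": 94},
    {"delta_pos": [0,15,5],"yaw": 0,"hand": 94},
    {"delta_pos": [0,15,20],"yaw": 0,"hand": 94},
    {"delta_pos": [0,5,38],"yaw": 0,"hand": 94},
    {"delta_pos": [0,0,40],"yaw": 0,"hand": 94},
  ],
)

```text
clock: 8.3
eef_pos: [548.7, 139.9, 135.6]
eef_rot: [-3.139, 0.0, 1.573]
wrist_force: [0.3, 0.0, -0.4]
finger_gap: 94.1
```

Emit:
drive_tool(
  steps=[
    {"delta_pos": [0,0,40],"yaw": 0,"hand": 94},
    {"delta_pos": [0,0,40],"yaw": 0,"hand": 94},
    {"delta_pos": [-35,0,0],"yaw": 0,"hand": 94},
    {"delta_pos": [-35,0,0],"yaw": 0,"hand": 94},
    {"delta_pos": [-35,0,0],"yaw": 0,"hand": 94},
  ],
)

```text
clock: 8.72
eef_pos: [443.4, 138.6, 215.6]
eef_rot: [3.141, -0.0, 1.572]
wrist_force: [0.3, 0.6, -0.3]
finger_gap: 94.1
```

Emit:
drive_tool(
  steps=[
    {"delta_pos": [-25,30,0],"yaw": 0,"hand": 94},
    {"delta_pos": [-25,30,0],"yaw": 0,"hand": 94},
    {"delta_pos": [-15,30,0],"yaw": 0,"hand": 94},
    {"delta_pos": [0,30,0],"yaw": 0,"hand": 94},
    {"delta_pos": [0,0,0],"yaw": 0,"hand": 94},
  ],
)

```text
clock: 9.13
eef_pos: [378.7, 262.1, 215.9]
eef_rot: [3.141, -0.001, 1.575]
wrist_force: [0.8, -0.3, -0.2]
finger_gap: 94.0
```

```bash
python3 - <<'E'
from h import *
a=load('top0.npz')
c=manip.camera('top');r=rectify(c,400,700,-150,250,20)
cv2.imwrite('pics/rect6.png',cv2.cvtColor(r,cv2.COLOR_RGB2BGR))
save(c,'top6.png')
x0,x1,y0,y1=490-60,640+40,20,85
P=cloud(c).reshape(-1,3)
q=P[(P[:,2]>30)&(P[:,2]<60)&(abs(P[:,0]-555)<130)&(abs(P[:,1]-53)<25)];axisfit(q,name='long')
for n,s in(('before',a),('after',c)):
    print(n);analyse(s,dict(short=(344,178,370,226,8,60)))
w=manip.camera('scene');print(w['frame'].shape)
E
```

```text
long 556 mid [556.5  55.1] mean [555.3  55.1] ang 0.0077 len 196.2 wid 33.6 ztop [32.1 39.8 46.4 48.9]
before
short 363 mid [557.8 -91.9] mean [553.8 -92.3] ang 0.09 len 162.6 wid 81.0 ztop [17.4 31.9 38.2 40.1]
after
short 370 mid [553.  -91.6] mean [554.2 -91.5] ang 0.0983 len 153.2 wid 77.8 ztop [11.  32.  38.6 40.8]
(400, 640, 3)
```

View pics/rect6.png

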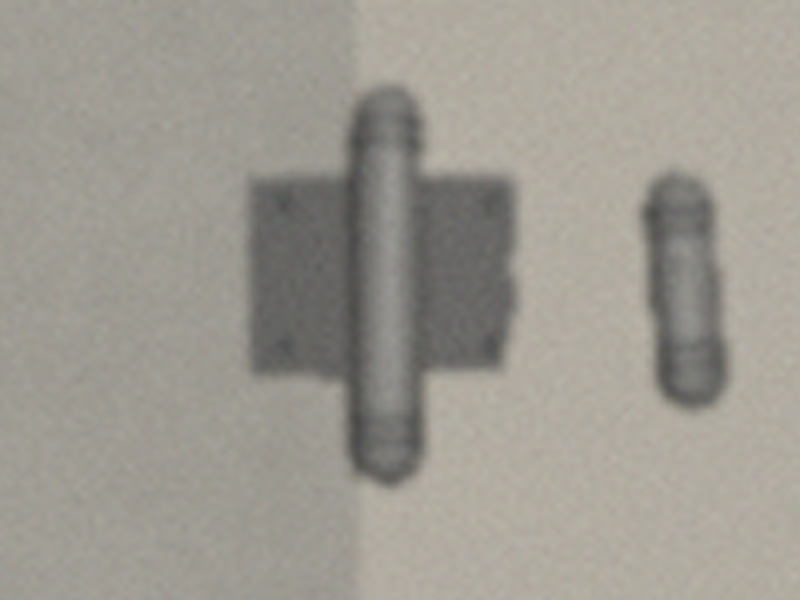

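View pics/top6.png

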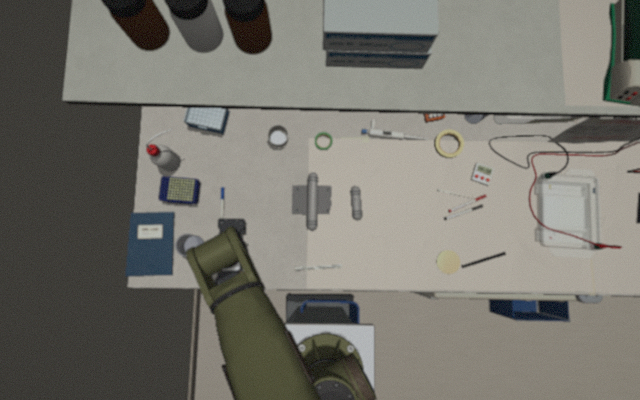

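The column lies across the rest in the groove and sticks out at both ends (rectified rows 88–485, against 178–372 for the rest). The short column and the other objects are where they were. I'll check that it is still, then hand in.

```bash
python3 - <<'E'
from h import *
a=manip.camera('top')['frame'].astype(float)
for _ in range(8): b=manip.camera('top')['frame'].astype(float)
d=np.abs(a-b)[165:235,290:370].mean(2);print('diff',d.mean(),d.max(), 'speed',np.abs(manip.read_state()['qd']).max())
print(manip.sign_off())
E
```

```text
diff 2.4238095238095236 11.333333333333334 speed 0.0025017209857975554
the job is handed in; nothing more can be done
None
```

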